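# Knock the clamp plunger home and lock it

## Robot

A 7-joint arm with a two-finger parallel gripper is mounted at the origin on the work surface. World frame = base frame: x ahead of the robot, y to its left, z up, the work surface at z = 0. Lengths are in m, angles in rad, forces in N, time in s.
With the tool pointing down it reaches from about 0.35 to 0.9 m from the base axis. Payload 8.1 kg.
Tool frame: the origin (TCP) lies at the centre of the arm's flange, where the gripper is bolted on; the fingertips stand 178 mm ahead of it and the grasp point (between the pads) lies 159 mm ahead of it; z points along the fingers, y is the line along which they close (so a half turn about z gives the same grasp; the last joint's range is limited). The gripper opens to 92 mm and grips with 3 to 60 N. Pads are 19 mm wide; open, the fingers measure 130 mm over their backs; the gripper's body (75 mm by 190 mm) begins 47 mm behind the grasp point.
Start: joints at [1.017, 0.434, 0.025, 1.573, -0.012, 1.134, -0.075], TCP at [0.272, -0.563, 0.405] pointing down, gripper open.
Joint ranges: [-2.62, 2.62], [-0.44, 2.09], [-1.27, 1.32], [0.08, 2.57], [-1.32, 4.46], [0.12, 2], [-2.74, 2.74]. Speed limits (rad/s): [2.22, 2.22, 3.01, 3.01, 3.14, 3.14, 3.14].

## Interface

Orientations are given as a rotation vector (axis times angle).
In Python, from cell import arm gives the robot as it stands. The module is installed in compiled form; this text tells all that it offers.
- The arm moves only by the shell command python3 -m inch 'ROWS' [FORCE]. ROWS is text: rows parted by semicolons, each of 5 numbers parted by spaces: the shift along the tool's x, y, z in m, then the turn about the tool's z in rad, then the finger opening in m, from 0 to 0.0918. In form: x y z roll fingers; .... A call has 1 to 5 rows; each row is the pose to reach, as a shift and turn from the pose commanded when the call began, along the tool's axes at that moment; what a row does not reach only later rows make up. A row lasts 1/10 s, in which the tool goes at most 50 mm and 8.59 degrees, less where a joint would pass 70% of its speed; a pose out of reach is approached as far as the arm can. A call with a gripper value outside its range is refused whole. The fingers move at their own pace and stop on an object; FORCE is the grip in N (left out, the last holds). Time passes only in rows, so rows that repeat a pose let the fingers close. It gives the time, the measured TCP pose, the force, the opening and the grip force at its end, in the units of the state.
- arm.observe(): the state, without advancing time (a new reading comes with each control period).
- arm.get_image(name): name is "side" or "top"; returns the picture (400x640x3 uint8, red, green, blue); there is no depth.
- arm.get_calibration(name): a dict with "intrinsics" (3x3 intrinsics, pixels), "pose" (4x4, takes a point from camera to world coordinates). Camera axes: x right, y up, looking along -z (the intrinsics and any distortion apply to the point x, -y, -z); pixel columns grow to the right and rows downward; lengths in m; the calibration is good to about 2 mm. A picture is of the moment at which its call begins. get_calibration takes no time and is no camera call.
- arm.sign_off(): hands the job in; it is judged then, once.
Trained networks look in the newest picture that a camera, given by its name, has taken for a name from the list of things; names that differ only in an ending like _2 or _b are one class to them, and where a whole thing is asked for, a point or a joint stands for the part that bears it (a point fixed in the world has none). Each returns a list of dicts, best first, with "conf" (0 to 1); they miss things now and then, are a little off and sometimes report something else, mostly with a low value. They report only what shows in the picture. A call takes as long as a camera call.
- arm.look_for(camera, query): "point" ([row, column] in pixels, amid what is visible of it).
- arm.silhouettes(camera, query): "region" (400x640 bool, what is visible of it) and "point" ([row, column] in pixels, amid what is visible of it).
- arm.place_of(camera, query): "point" ([row, column] in pixels: a listed point, or the origin of a listed thing).
The state is a dict: "clock": time; "joints": joint angles; "dq": joint speeds; "joint_efforts": joint torques, N m; "position": TCP position; "ee_rot": TCP orientation; "force": force on the tool from outside, world axes, zero at the start; "ft_torque": the same for the moment, N m; "width": opening from 0.0 (shut) to 1.0 (fully open); "gripper_force": force on a finger pad.
Only numpy, scipy, OpenCV 4.12 (cv2) and the standard library are available. Lean on these libraries where they do the work, as an engineer would, in place of code of your own. Each camera call takes 0.05 s, during which the arm holds its last target. There are 200 camera calls.

## Task

Take the mallet by its handle and knock the red-capped sprung plunger of the blue clamp base fully down with the mallet's head, which slides the gate off the lock hole. Stand the mallet back on its black mat, and put the yellow-headed pin from the rack fully into the uncovered lock hole so that the plunger cannot spring back. Do not press the cap with the fingers, and leave the blue pins and the other parts alone.

Things in the scene. Friction and masses are not known exactly. Their poses are not given: they have to be found in the camera images.
- clamp_base: Blue fixed block 100 (x) x 160 (y) x 60 mm high; origin: centre of underside. On top: plunger with red cap at y = +45 mm; lock hole at y = -45, at first under a sliding aluminium gate (46 x 34 mm, 6 high) between guide strips 7 mm high at x = +-30. Driving the plunger slides the gate to +y, 1.7 mm per mm; the hole is clear only with the plunger within 3 mm of home.
- cap: Red round cap of the plunger, 36 mm diameter, 12 mm thick, on a steel stem with a spring round it. Origin: centre of its top face, z up. Its top is 98 mm above the table with the joint at 0 and 78 mm when home (cap seated on its dark 38 mm collar, which is 6 mm high).
- plunger (a joint): Travel of the sprung plunger in m: 0 fully up, 0.020 fully home; it starts between 0 and 0.004. It takes 5 to 8 N to move and stays where it is driven (friction holds it against its spring).
- lock_hole (a point): Centre of the mouth of the lock hole, on the top face of the clamp base (60 mm above the table), z up, axes as the clamp base; hole 18 mm diameter, 55 mm deep, 2 mm chamfer.
- mallet: Mallet (0.36 kg) standing on one striking face, handle level. Head: upright cylinder 50 mm diameter, 80 high, black with orange faces. Origin: centre of the lower face, z up. Handle: pale wood bar 24 mm wide (y), 28 high, from the head along -x to x = -130 mm, centre line 40 mm above the origin. Centre of mass about 6 mm from the head's axis, handle side.
- mat: Black rubber mat, fixed, 200 (x) x 120 (y) x 3 mm. Origin: centre of its underside. The mallet stands on it at the start.
- rack: Grey pin rack, fixed, 190 (x) x 64 (y) x 60 mm high, with three 19 mm holes at x = -60, 0, +60 mm. Origin: centre of its underside.
- lock_pin: Lock pin with YELLOW head, 0.12 kg: shank 16 mm diameter, 50 long, 4 mm tapered tip; dark collar 24 mm diameter, 8 thick; square head 26 x 26 mm, 40 high (58 to 98 mm above the tip). Origin: tip of the shank, z up towards the head. Hangs by its collar in one of the rack's holes, tip 10 mm above the table.
- short_pin_a: Pin with BLUE head, as the lock pin but with a shank only 30 mm long: the wrong one. Origin: its tip. In another rack hole.
- short_pin_b: A second BLUE pin with a 30 mm shank, wrong too. Origin: its tip. In another rack hole.
- castor: Bystander: castor lying on its plate (90 x 75 mm), black wheel, 92 mm high. Origin: centre of its underside.
- spring: Bystander: upright steel compression spring, 58 mm diameter, 80 mm high. Origin: centre of its underside.
- carton: Bystander: white and red carton 60 x 110 x 45 mm. Origin: centre of its underside.
- nylon_bush: Bystander: white nylon bush, 56 mm diameter, 32 mm high. Origin: centre of its underside.
- clamp_arm: Bystander: bent steel clamp arm, about 150 mm long, 18 mm high. Origin: near its middle, on the underside.
- wrench: Bystander: wrench 180 mm long, lying flat. Origin: near its middle.

How it is judged:
By the outcome, as a careful person would: the job done as asked, in the order asked, and still so for the second after the job is handed in, with the robot touching nothing.
It also fails if it takes over 58 s, if anything falls off the work surface, if the arm or the gripper's body presses on something with over 40 N, if the wrist force passes 120 N, or if a joint passes its speed limit or range.

## Working session

There is one attempt and no reset: what is moved stays moved. The work goes in short steps, Python scripts to look and compute and a shell command to move; the robot and the scene stay as the last step left them, time stands still between calls to the robot, and variables do not carry over. Pictures are saved under pics/ and viewed, at most 11 in all, crops included, and the job is handed in when it is done.

```bash
mkdir -p pics
cat > h.py <<'E'
import numpy as np, cv2
from cell import arm
from scipy.spatial.transform import Rotation as R
def save(c,n):
    im=arm.get_image(c); cv2.imwrite(f'pics/{n}.png',im[:,:,::-1]); return im
def ray(c,p):
    k=arm.get_calibration(c); K=np.array(k['intrinsics']); T=np.array(k['pose'])
    d=np.linalg.inv(K)@[p[1],p[0],1]; d=T[:3,:3]@(d*[1,-1,-1]); return T[:3,3],d
def atz(c,p,z):
    o,d=ray(c,p); return o+d*(z-o[2])/d[2]
def proj(c,X):
    k=arm.get_calibration(c); K=np.array(k['intrinsics']); T=np.array(k['pose'])
    q=T[:3,:3].T@(np.array(X)-T[:3,3]); q=K@(q*[1,-1,-1]); return q[[1,0]]/q[2]
def both(p,q):
    o1,d1=ray('top',p);o2,d2=ray('side',q)
    A=np.array([d1,-d2]).T; s=np.linalg.lstsq(A,o2-o1,rcond=None)[0]
    a=o1+d1*s[0]; b=o2+d2*s[1]; return (a+b)/2,np.linalg.norm(a-b)
E
python3 - <<'E'
from h import *
np.set_printoptions(precision=4,suppress=True)
k=arm.get_calibration('top');print(k); print(arm.get_calibration('side'))
a=save('top','t0');b=save('side','s0')
s=arm.observe();print({k:np.round(v,3) for k,v in s.items()})
for c in ('top','side'):
  for q,z in (('clamp_base',0),('cap',.096),('lock_hole',.06),('mallet',.003),('rack',0),('lock_pin',.01),('mat',0)):
    for r in arm.place_of(c,q)[:2]: print(c,q,round(r['conf'],2),np.round(r['point'],1),atz(c,r['point'],z))
E
```

```text
{'intrinsics': array([[443.8795,   0.    , 315.7765],
       [  0.    , 443.8795, 198.3794],
       [  0.    ,   0.    ,   1.    ]]), 'pose': array([[ 0.025 ,  0.9917, -0.1259,  0.4647],
       [-0.9996,  0.0266,  0.011 ,  0.0269],
       [ 0.0143,  0.1256,  0.992 ,  1.064 ],
       [ 0.    ,  0.    ,  0.    ,  1.    ]])}
{'intrinsics': array([[507.0346,   0.    , 324.8143],
       [  0.    , 507.0346, 195.1214],
       [  0.    ,   0.    ,   1.    ]]), 'pose': array([[-0.941 ,  0.1833, -0.2844,  0.2713],
       [-0.3383, -0.4925,  0.8019,  0.9545],
       [ 0.0069,  0.8508,  0.5255,  0.6945],
       [ 0.    ,  0.    ,  0.    ,  1.    ]])}
{'clock': np.float64(0.1), 'joints': array([ 1.017,  0.435,  0.025,  1.574, -0.012,  1.134, -0.075]), 'dq': array([ 0.   , -0.002, -0.001, -0.003,  0.001, -0.001,  0.001]), 'joint_efforts': array([  0.004, -66.912,   0.989, -31.514,  -0.06 ,   0.037,   0.   ]), 'position': array([ 0.272, -0.562,  0.404]), 'ee_rot': array([-3.061, -0.702,  0.001]), 'force': array([-0.243, -0.822, -0.235]), 'ft_torque': array([-0.077, -0.014, -0.052]), 'gripper_force
[... 447 characters left out ...]
0.69 [209.5 194.6] [0.5642 0.3025 0.01  ]
top lock_pin 0.61 [254.8 179.2] [0.4566 0.3321 0.01  ]
top mat 0.77 [248.9 437.5] [ 0.4859 -0.279   0.    ]
side clamp_base 0.67 [221.3 356.4] [ 0.5354 -0.019   0.    ]
side cap 0.64 [196.2 349.6] [0.5417 0.0261 0.096 ]
side cap 0.27 [284.  221.4] [0.6646 0.3821 0.096 ]
side lock_hole 0.92 [194.4 369.4] [ 0.516 -0.054  0.06 ]
side mallet 0.98 [171.  384.1] [ 0.5329 -0.2807  0.003 ]
side mallet 0.67 [162.  316.2] [ 0.7309 -0.2642  0.003 ]
side rack 0.83 [318.1 317.1] [0.5126 0.3118 0.    ]
side rack 0.41 [170.4 380.9] [ 0.5434 -0.2863  0.    ]
side lock_pin 0.71 [280.4 220.6] [0.728  0.2909 0.01  ]
side mat 0.65 [172.6 400.7] [ 0.4879 -0.2934  0.    ]
```

View pics/t0.png

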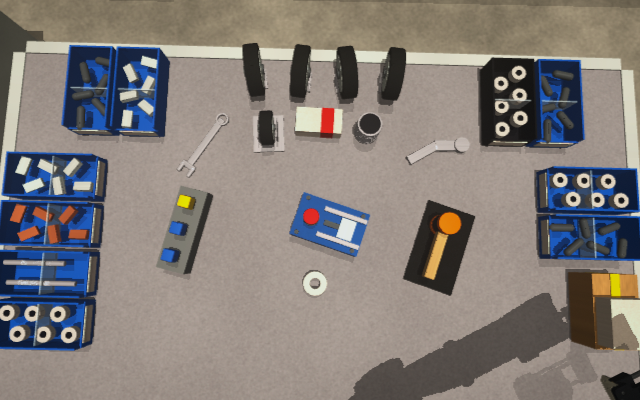

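View pics/s0.png

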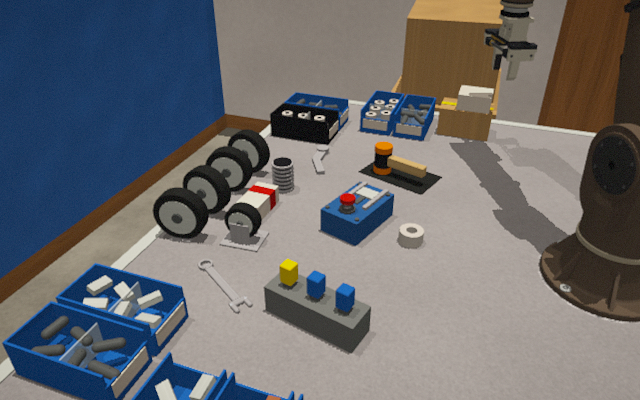

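The top view shows the mallet head at about (row 223, col 449), with the handle running to (278, 432). The red cap is at (216, 311), the gate at (229, 346), and the yellow pin head at (201, 186), at the far end of the rack. The side view agrees. Next I'll segment these by colour to get accurate poses.

```bash
cat > m.py <<'E'
from h import *
np.set_printoptions(precision=4,suppress=True)
def blob(c,im,q,lo,hi):
    s=arm.silhouettes(c,q)
    hsv=cv2.cvtColor(im,cv2.COLOR_RGB2HSV); m=cv2.inRange(hsv,lo,hi)
    n,l,st,ce=cv2.connectedComponentsWithStats(m)
    return [(st[i,4],ce[i][::-1].round(1)) for i in np.argsort(-st[1:,4])[:3]+1]
E
python3 - <<'E'
from m import *
for c in ('top','side'):
    for q in ('mallet','cap','lock_pin','rack','clamp_base','mat'):
        for r in arm.silhouettes(c,q)[:2]:
            if r['conf']<.4: continue
            g=r['region'].astype(np.uint8); cnt=max(cv2.findContours(g,0,2)[0],key=cv2.contourArea)
            box=cv2.boxPoints(cv2.minAreaRect(cnt)); 
            z={'rack':.05,'clamp_base':.05,'mat':.003,'cap':.096,'lock_pin':.105,'mallet':.06}[q]
            print(c,q,round(r['conf'],2),g.sum(),np.array([atz(c,b[::-1],z)[:2] for b in box]).round(3).tolist() if c=='top' else '')
    im=arm.get_image(c); hsv=cv2.cvtColor(im,cv2.COLOR_RGB2HSV)
    for n,lo,hi,z in (('orange',(10,190,130),(18,255,255),.083),('red',(0,180,100),(6,255,255),.096),('yellow',(24,180,120),(32,255,255),.108),('wood',(12,90,120),(22,189,255),.057)):
        N,l,st,ce=cv2.connectedComponentsWithStats(cv2.inRange(hsv,lo,hi))
        for i in np.argsort(-st[1:,4])[:4]+1: print(c,n,st[i].tolist(),ce[i][::-1],atz(c,ce[i][::-1],z))
    big=cv2.resize(im[190:300,150:490] if c=='top' else im[130:350,250:450],None,fx=2.3 if c=='top' else 2.7,fy=2.3 if c=='top' else 2.7,interpolation=2)
    cv2.imwrite(f'pics/c_{c}.png',big[:,:,::-1])
E
```

```text
top mallet 0.73 782 [[0.718, -0.183], [0.758, -0.332], [0.715, -0.341], [0.675, -0.193]]
top mallet 0.62 1091 [[0.44, -0.194], [0.58, -0.264], [0.553, -0.319], [0.414, -0.248]]
top cap 0.78 185 [[0.547, 0.049], [0.569, 0.027], [0.548, 0.005], [0.526, 0.026]]
top lock_pin 0.51 209 [[0.563, 0.319], [0.59, 0.312], [0.579, 0.275], [0.552, 0.282]]
top rack 0.95 2479 [[0.429, 0.374], [0.619, 0.33], [0.597, 0.249], [0.408, 0.296]]
top rack 0.62 3182 [[0.511, 0.077], [0.61, 0.046], [0.56, -0.112], [0.462, -0.079]]
top clamp_base 0.61 3087 [[0.51, 0.075], [0.608, 0.046], [0.56, -0.109], [0.463, -0.078]]
top mat 0.92 2999 [[0.41, -0.192], [0.604, -0.252], [0.57, -0.371], [0.378, -0.308]]
top orange [439, 212, 22, 22, 389] [222.7918 449.5244] [ 0.5426 -0.2825  0.083 ]
top red [321, 108, 13, 26, 296] [120.2264 327.223 ] [ 0.7655 -0.0052  0.096 ]
top red [304, 209, 15, 15, 186] [216.0699 310.7151] [0.5483 0.0262 0.096 ]
top yellow [610, 274, 11, 22, 208] [284.4712 614.9087] [ 0.4176 -0.6281  0.108 ]
top yellow [177, 195, 14, 13, 132] [200.8182 183.7045] [0.5731 0.3014 0.108 ]
top wood [424, 232, 
[... 793 characters left out ...]
.096 ]
side red [341, 194, 14, 11, 129] [198.6667 347.5271] [0.5429 0.0377 0.096 ]
side red [271, 208, 1, 1, 1] [208. 271.] [0.6861 0.1313 0.096 ]
side yellow [280, 259, 18, 27, 383] [271.6397 288.5483] [0.5618 0.3241 0.108 ]
side yellow [441, 101, 16, 5, 39] [102.8974 448.4615] [ 0.4117 -0.5935  0.108 ]
side yellow [490, 108, 4, 2, 7] [108.4286 491.2857] [ 0.2819 -0.5939  0.108 ]
side wood [407, 0, 97, 24, 1950] [ 10.5026 457.7764] [ 0.5826 -2.2349  0.057 ]
side wood [490, 68, 11, 47, 187] [ 94.9786 495.7273] [ 0.2775 -0.8645  0.057 ]
side wood [388, 155, 38, 15, 176] [162.2841 406.9886] [ 0.4667 -0.2528  0.057 ]
side wood [435, 104, 22, 7, 103] [106.6602 445.9903] [ 0.4268 -0.6906  0.057 ]
```

View pics/c_top.png

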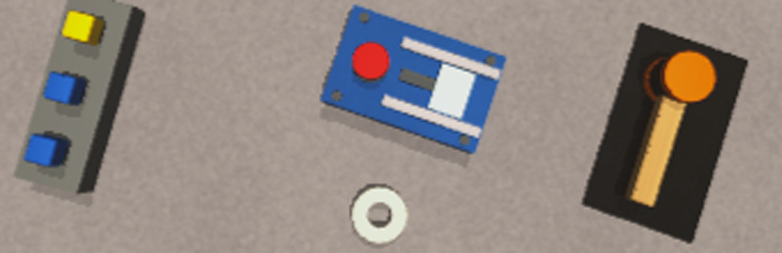

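The crop confirms the layout: the yellow pin is at the far end of the rack, the gate covers the hole, and the mallet handle points toward the robot. The handle's yaw is about −18°. Next, a helper to compute tool-frame shifts.

```bash
cat > d.py <<'E'
import sys
from h import *
# target grasp-point x y z, desired yaw of tool x (deg) -> tool-axis shift, roll
x,y,z,yaw=map(float,sys.argv[1:5]); s=arm.observe(); M=R.from_rotvec(s['ee_rot']).as_matrix()
d=M.T@(np.array([x,y,z+.159])-s['position']); t=np.degrees(np.arctan2(M[1,0],M[0,0]))
print('shift',d.round(4),'roll',round(np.radians((t-yaw+90)%180-90),3),'now yaw',round(t,1),'tilt',M[:,2].round(3),'grasp',(s['position']+M[:,2]*.159).round(4),'F',np.round(s['force'],1),'grip',s['gripper_force'],'w',round(s['width']*.0918,4),'q7',np.round(s['joints'][6],2),'t',s['clock'])
E
python3 d.py .4973 -.2675 .13 -18
python3 - <<'E'
from m import *
im=arm.get_image('top'); hsv=cv2.cvtColor(im,cv2.COLOR_RGB2HSV)
m=cv2.inRange(hsv,(12,90,120),(22,189,255)); m[:, :420]=0;m[:,460:]=0
p=np.argwhere(m[:300]); P=np.array([atz('top',q,.057)[:2] for q in p]); c=P.mean(0); u,s,v=np.linalg.svd(P-c); print('handle yaw',np.degrees(np.arctan2(v[0,1],v[0,0])),c)
E
```

```text
shift [ 0.3311 -0.1676  0.1157] roll 0.765 now yaw 25.8 tilt [ 0. -0. -1.] grasp [ 0.2723 -0.5626  0.2458] F [ 1.  -0.9  0.5] grip 0.0 w 0.092 q7 -0.08 t 1.5
handle yaw 161.83447733728664 [ 0.4696 -0.2585]
```

```bash
python3 -m inch '0.04 -0.02 0.01 0.15 0.0918; 0.08 -0.04 0.02 0.3 0.0918; 0.12 -0.06 0.03 0.45 0.0918; 0.16 -0.08 0.04 0.6 0.0918; 0.2 -0.1 0.05 0.74 0.0918'; python3 d.py .4973 -.2675 .13 -18
```

```text
clock: 2.05
position: [0.4096, -0.384, 0.3546]
ee_rot: [3.107, -0.463, 0.001]
force: [-0.1, 0.7, 0.3]
width: 1.001
gripper_force: 0.0
shift [ 0.0499 -0.137   0.0656] roll 0.018 now yaw -16.9 tilt [ 0. -0. -1.] grasp [ 0.4096 -0.3841  0.1956] F [-0.1  0.7  0.3] grip 0.0 w 0.0919 q7 -1.16 t 2.05
```

```bash
python3 -m inch '0.013 -0.035 0.016 0.018 0.0918; 0.026 -0.07 0.033 0.018 0.0918; 0.038 -0.105 0.05 0.018 0.0918; 0.05 -0.137 0.0656 0.018 0.0918; 0.05 -0.137 0.0656 0.018 0.0918'; python3 d.py .4973 -.2675 .045 -18; python3 -c "
from h import *
im=save('top','t1')[200:320,370:500]; cv2.imwrite('pics/t1c.png',cv2.resize(im,None,fx=4,fy=4)[:,:,::-1])
im=save('side','s1')[90:220,340:470]; cv2.imwrite('pics/s1c.png',cv2.resize(im,None,fx=4,fy=4)[:,:,::-1])"
```

```text
clock: 2.55
position: [0.4984, -0.263, 0.2872]
ee_rot: [-3.103, 0.468, 0.003]
force: [0.4, 0.4, 0.4]
width: 0.998
gripper_force: 0.0
shift [0.0005 0.0049 0.0832] roll 0.015 now yaw -17.2 tilt [-0.001  0.004 -1.   ] grasp [ 0.4982 -0.2624  0.1282] F [0.4 0.4 0.4] grip 0.0 w 0.0916 q7 -1.43 t 2.55
```

View pics/s1c.png

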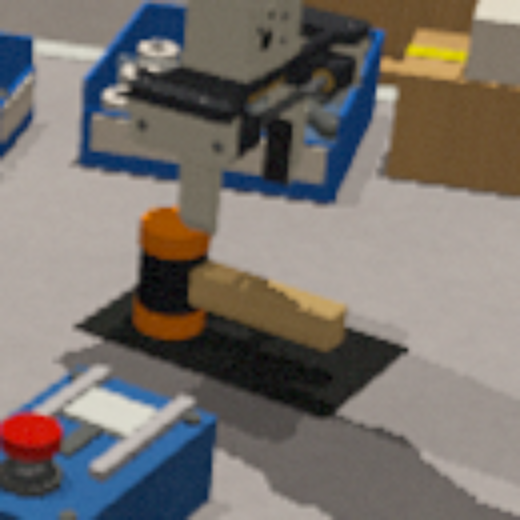

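The open fingers straddle the handle just behind the head, so I can descend and grip.

```bash
python3 -m inch '0 0 0.03 0 0.0918; 0 0 0.06 0 0.0918; 0 0 0.083 0 0.0918; 0 0 0.083 0 0.0918'; python3 d.py .4973 -.2675 .045 -18; python3 -m inch '0 0 0 0 0.018; 0 0 0 0 0.018; 0 0 0 0 0.018; 0 0 0 0 0.018; 0 0 0 0 0.018' 55;python3 -m inch '0 0 0 0 0.018; 0 0 0 0 0.018; 0 0 0 0 0.018' 60; python3 d.py .4973 -.2675 .045 -18
```

```text
clock: 3.05
position: [0.494, -0.2695, 0.2041]
ee_rot: [-3.104, 0.484, 0.007]
force: [-0.8, 1.1, 0.4]
width: 1.002
gripper_force: 0.0
shift [ 0.0026 -0.0029  0.0001] roll 0.005 now yaw -17.7 tilt [-0.004  0.001 -1.   ] grasp [ 0.4933 -0.2693  0.0451] F [-0.8  1.1  0.4] grip 0.0 w 0.092 q7 -1.42 t 3.05
clock: 3.55
position: [0.4959, -0.2685, 0.2068]
ee_rot: [3.104, -0.481, 0.002]
force: [-0.5, -0.0, 0.2]
width: 0.611
gripper_force: 0.0
clock: 3.85
position: [0.4958, -0.2684, 0.2061]
ee_rot: [3.105, -0.481, -0.0]
force: [0.2, 0.4, 1.0]
width: 0.35
gripper_force: 0.0
shift [ 0.0012 -0.0013  0.0021] roll 0.007 now yaw -17.6 tilt [-0. -0. -1.] grasp [ 0.4958 -0.2684  0.0471] F [0.2 0.4 1. ] grip 0.0 w 0.0321 q7 -1.42 t 3.85
```

```bash
python3 -m inch '0 0 0 0 0.015; 0 0 0 0 0.015; 0 0 0 0 0.015; 0 0 0 0 0.015'; python3 d.py .4973 -.2675 .045 -18; python3 -m inch '0 0 -0.01 0 0.015; 0 0 -0.03 0 0.015; 0 0 -0.03 0 0.015'; python3 d.py .5 -.26 .15 -18
```

```text
clock: 4.25
position: [0.4958, -0.2684, 0.2061]
ee_rot: [-3.105, 0.481, 0.0]
force: [-0.1, -0.8, -0.5]
width: 0.26
gripper_force: 60.0
shift [ 0.0012 -0.0013  0.0021] roll 0.007 now yaw -17.6 tilt [-0.  0. -1.] grasp [ 0.4957 -0.2683  0.0471] F [-0.1 -0.8 -0.5] grip 59.999547600746155 w 0.0239 q7 -1.42 t 4.25
clock: 4.55
position: [0.4965, -0.2689, 0.2384]
ee_rot: [3.104, -0.481, 0.005]
force: [1.3, -0.0, -3.0]
width: 0.256
gripper_force: 60.0
shift [ 0.0009 -0.0095 -0.0706] roll 0.007 now yaw -17.6 tilt [ 0.003 -0.002 -1.   ] grasp [ 0.497  -0.2691  0.0794] F [ 1.3 -0.  -3. ] grip 59.99882698059082 w 0.0235 q7 -1.42 t 4.55
```

```bash
python3 -m inch '0 0 -0.045 0 0.015; 0 0 -0.09 0 0.015; 0 0 -0.09 0 0.015'; python3 d.py .502 .040 .170 -18
```

```text
clock: 4.85
position: [0.4974, -0.2694, 0.3315]
ee_rot: [3.102, -0.481, 0.015]
force: [1.8, -1.5, -2.8]
width: 0.259
gripper_force: 60.0
shift [-0.0893 -0.2963  0.0013] roll 0.007 now yaw -17.6 tilt [ 0.009 -0.004 -1.   ] grasp [ 0.4988 -0.27    0.1725] F [ 1.8 -1.5 -2.8] grip 59.998642802238464 w 0.0237 q7 -1.43 t 4.85
```

```bash
python3 -m inch '-0.015 -0.045 0 0 0.015; -0.03 -0.09 0 0 0.015; -0.045 -0.135 0 0 0.015; -0.06 -0.18 0 0 0.015; -0.075 -0.225 0 0 0.015'; python3 d.py .502 .040 .165 -18
```

```text
clock: 5.35
position: [0.4915, -0.0295, 0.3252]
ee_rot: [3.104, -0.481, -0.001]
force: [1.7, -0.5, -2.1]
width: 0.258
gripper_force: 60.0
shift [-0.0111 -0.0694  0.0012] roll 0.007 now yaw -17.6 tilt [-0.001 -0.    -1.   ] grasp [ 0.4914 -0.0295  0.1662] F [ 1.7 -0.5 -2.1] grip 59.9971604347229 w 0.0237 q7 -1.92 t 5.35
```

```bash
python3 -m inch '-0.005 -0.03 0 0 0.015; -0.01 -0.06 0 0 0.015; -0.01 -0.06 0 0 0.015; -0.01 -0.06 0 0 0.015'; python3 d.py .502 .040 .155 -18; python3 -c "
from m import *
im=save('top','t2'); cv2.imwrite('pics/t2c.png',cv2.resize(im[170:280,240:400],None,fx=3,fy=3)[:,:,::-1])
im=save('side','s2'); cv2.imwrite('pics/s2c.png',cv2.resize(im[100:260,270:430],None,fx=3.7,fy=3.7)[:,:,::-1])
a=cv2.hconcat([cv2.resize(cv2.imread('pics/t2c.png'),(400,275)),cv2.resize(cv2.imread('pics/s2c.png'),(400,400))[62:337]]);cv2.imwrite('pics/p2.png',a)"
```

```text
clock: 5.75
position: [0.5006, 0.0295, 0.3251]
ee_rot: [3.105, -0.478, -0.002]
force: [-0.2, -0.8, -2.5]
width: 0.261
gripper_force: 60.0
shift [-0.0018 -0.0104  0.0111] roll 0.009 now yaw -17.5 tilt [-0.001 -0.    -1.   ] grasp [0.5004 0.0295 0.1661] F [-0.2 -0.8 -2.5] grip 59.99853014945984 w 0.024 q7 -2.04 t 5.75
```

View pics/p2.png

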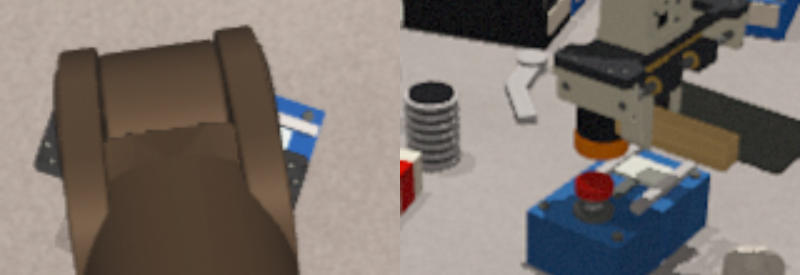

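The side view shows the mallet head above and slightly behind the cap, which matches the remaining 10 mm shift. I'll finish that shift, then press down in steps.

```bash
python3 -m inch '-0.002 -0.0105 0 0 0.015; -0.002 -0.0105 0.01 0 0.015; -0.002 -0.0105 0.02 0 0.015; -0.002 -0.0105 0.02 0 0.015'; python3 d.py .502 .040 .122 -18;  python3 -m inch '0 0 0.008 0 0.015; 0 0 0.015 0 0.015; 0 0 0.015 0 0.015'; python3 d.py .502 .040 .122 -18
```

```text
clock: 6.25
position: [0.5014, 0.0392, 0.3042]
ee_rot: [3.103, -0.481, -0.005]
force: [-0.7, 0.1, -3.6]
width: 0.261
gripper_force: 60.0
shift [ 0.0003 -0.001   0.0232] roll 0.007 now yaw -17.6 tilt [-0.003 -0.001 -1.   ] grasp [0.5009 0.039  0.1452] F [-0.7  0.1 -3.6] grip 59.99863028526306 w 0.024 q7 -2.07 t 6.25
clock: 6.55
position: [0.5022, 0.0394, 0.2904]
ee_rot: [3.104, -0.481, -0.001]
force: [0.5, 0.0, -3.8]
width: 0.256
gripper_force: 60.0
shift [-0.0004 -0.0005  0.0094] roll 0.007 now yaw -17.6 tilt [-0.001 -0.    -1.   ] grasp [0.5021 0.0394 0.1314] F [ 0.5  0.  -3.8] grip 59.99858021736145 w 0.0235 q7 -2.07 t 6.55
```

```bash
python3 -c "
from m import *
im=save('side','s3'); cv2.imwrite('pics/s3c.png',cv2.resize(im[120:250,290:430],None,fx=4.5,fy=4.5,interpolation=2)[:,:,::-1])
print(proj('side',[.548,.026,.087]))"
```

```text
[199.0529 346.8051]
```

View pics/s3c.png

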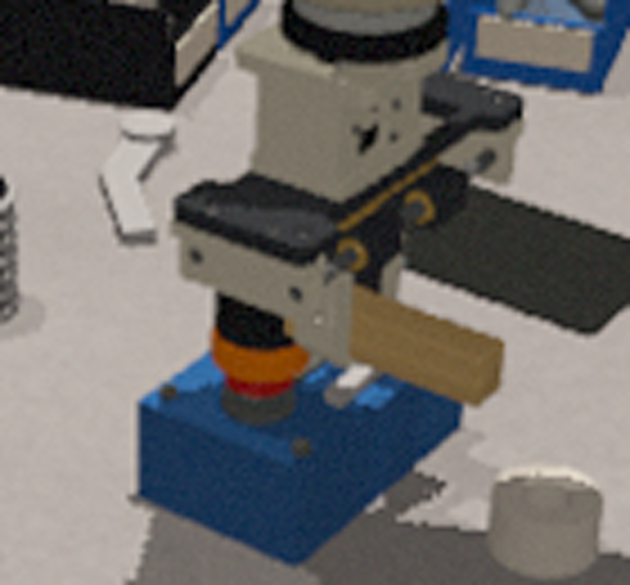

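The head is centred on the cap and driving it down; the cap is already near its collar. I'll keep pressing.

```bash
python3 -m inch '0 0 0.003 0 0.015; 0 0 0.006 0 0.015; 0 0 0.006 0 0.015'; python3 d.py .502 .040 .122 -18;  python3 -m inch '0 0 0.002 0 0.015; 0 0 0.003 0 0.015; 0 0 0.003 0 0.015'; python3 d.py .502 .040 .122 -18
```

```text
clock: 6.9
position: [0.5022, 0.0396, 0.285]
ee_rot: [3.105, -0.481, 0.0]
force: [-1.3, -0.2, -3.2]
width: 0.258
gripper_force: 60.0
shift [-0.0003 -0.0004  0.004 ] roll 0.007 now yaw -17.6 tilt [ 0. -0. -1.] grasp [0.5022 0.0395 0.126 ] F [-1.3 -0.2 -3.2] grip 59.998846650123596 w 0.0237 q7 -2.07 t 6.9
clock: 7.2
position: [0.5023, 0.0395, 0.2821]
ee_rot: [3.105, -0.481, 0.0]
force: [-0.7, 0.1, 0.3]
width: 0.257
gripper_force: 60.0
shift [-0.0004 -0.0003  0.0011] roll 0.007 now yaw -17.6 tilt [ 0. -0. -1.] grasp [0.5023 0.0395 0.1231] F [-0.7  0.1  0.3] grip 59.99977111816406 w 0.0236 q7 -2.07 t 7.2
```

```bash
python3 -m inch '0 0 0.001 0 0.015; 0 0 0.002 0 0.015; 0 0 0.002 0 0.015'; python3 d.py .502 .040 .122 -18;  python3 -m inch '0 0 0.001 0 0.015; 0 0 0.002 0 0.015; 0 0 0.002 0 0.015'; python3 d.py .502 .040 .122 -18
```

```text
clock: 7.5
position: [0.5022, 0.0396, 0.2805]
ee_rot: [-3.105, 0.481, -0.0]
force: [-3.4, -0.4, 7.1]
width: 0.261
gripper_force: 60.0
shift [-0.0003 -0.0003 -0.0005] roll 0.007 now yaw -17.6 tilt [ 0.  0. -1.] grasp [0.5023 0.0396 0.1215] F [-3.4 -0.4  7.1] grip 60.0020956993103 w 0.0239 q7 -2.07 t 7.5
clock: 7.8
position: [0.5019, 0.0397, 0.2798]
ee_rot: [-3.104, 0.481, -0.001]
force: [-12.1, -0.4, 26.1]
width: 0.258
gripper_force: 60.0
shift [-0.     -0.0003 -0.0012] roll 0.007 now yaw -17.6 tilt [ 0.  0. -1.] grasp [0.502  0.0398 0.1208] F [-12.1  -0.4  26.1] grip 60.01022815704346 w 0.0237 q7 -2.07 t 7.8
```

The force rose sharply at the expected height, so the plunger is home. I'll lift and take the mallet back.

```bash
python3 -m inch '0 0 -0.02 0 0.015; 0 0 -0.05 0 0.015; 0.01 0.04 -0.05 0 0.015; 0.022 0.085 -0.05 0 0.015; 0.037 0.13 -0.05 0 0.015';  python3 -m inch '0.015 0.045 0 0 0.015; 0.03 0.09 0 0 0.015; 0.045 0.135 0 0 0.015; 0.045 0.135 0 0 0.015'; python3 d.py .4958 -.2684 .0471 -17.6
```

```text
clock: 8.3
position: [0.4977, -0.0964, 0.3281]
ee_rot: [-3.105, 0.478, -0.0]
force: [1.4, -1.1, -3.3]
width: 0.258
gripper_force: 60.0
clock: 8.7
position: [0.4986, -0.2455, 0.3278]
ee_rot: [3.098, -0.495, 0.001]
force: [-0.5, 0.2, -3.2]
width: 0.259
gripper_force: 60.0
shift [0.0043 0.0221 0.1218] roll -0.01 now yaw -18.2 tilt [-0.    -0.005 -1.   ] grasp [ 0.4986 -0.2463  0.1688] F [-0.5  0.2 -3.2] grip 59.99770760536194 w 0.0238 q7 -1.49 t 8.7
```

```bash
python3 -m inch '0.005 0.024 0.04 0 0.015; 0.005 0.024 0.08 0 0.015; 0.005 0.024 0.1 0 0.015; 0.005 0.024 0.1 0 0.015; 0.005 0.024 0.1 0 0.015'; python3 d.py .4958 -.2684 .0471 -17.6
```

```text
clock: 9.2
position: [0.4979, -0.262, 0.2282]
ee_rot: [-3.104, 0.48, 0.001]
force: [0.8, 0.3, -2.5]
width: 0.259
gripper_force: 60.0
shift [-0.0001  0.0067  0.0221] roll 0.0 now yaw -17.6 tilt [-0.  0. -1.] grasp [ 0.4979 -0.262   0.0692] F [ 0.8  0.3 -2.5] grip 59.998658895492554 w 0.0238 q7 -1.43 t 9.2
```

```bash
python3 -c "
from m import *
im=save('side','s4'); cv2.imwrite('pics/s4c.png',cv2.resize(im[110:240,290:450],None,fx=4.5,fy=4.5,interpolation=2)[:,:,::-1])"
```

```text
(no output)
```

View pics/s4c.png

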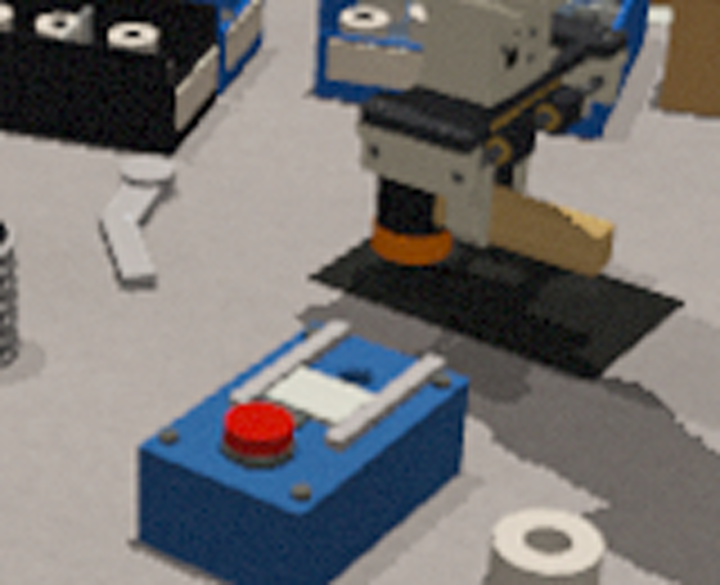

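The cap is seated on its collar, the gate has slid clear, and the dark hole shows. Now I'll set the mallet down gently.

```bash
python3 -m inch '0 0.006 0.01 0 0.015; 0 0.006 0.018 0 0.015; 0 0.006 0.02 0 0.015; 0 0.006 0.02 0 0.015'; python3 d.py .4958 -.2684 .0471 -17.6; python3 -m inch '0 0 0.001 0 0.015; 0 0 0.002 0 0.015; 0 0 0.002 0 0.015';python3 d.py .4958 -.2684 .0471 -17.6
```

```text
clock: 9.65
position: [0.4957, -0.2678, 0.2078]
ee_rot: [-3.104, 0.481, 0.001]
force: [0.7, 0.1, -2.9]
width: 0.255
gripper_force: 60.0
shift [0.0002 0.0005 0.0017] roll -0.0 now yaw -17.6 tilt [-0.001  0.    -1.   ] grasp [ 0.4956 -0.2678  0.0488] F [ 0.7  0.1 -2.9] grip 59.998703598976135 w 0.0234 q7 -1.42 t 9.65
clock: 9.95
position: [0.496, -0.2679, 0.2062]
ee_rot: [3.105, -0.481, 0.0]
force: [-0.1, -0.4, -3.0]
width: 0.259
gripper_force: 60.0
shift [-0.      0.0006  0.0001] roll -0.0 now yaw -17.6 tilt [ 0. -0. -1.] grasp [ 0.496  -0.2679  0.0472] F [-0.1 -0.4 -3. ] grip 59.9986857175827 w 0.0237 q7 -1.42 t 9.95
```

```bash
python3 -m inch '0 0 0.001 0 0.015; 0 0 0.001 0 0.015';python3 d.py .4958 -.2684 .0471 -17.6; python3 -m inch '0 0 0.001 0 0.015; 0 0 0.001 0 0.015';python3 d.py .4958 -.2684 .0471 -17.6
```

```text
clock: 10.15
position: [0.4959, -0.2679, 0.2059]
ee_rot: [-3.105, 0.481, -0.001]
force: [-2.4, 1.6, 5.9]
width: 0.258
gripper_force: 60.0
shift [ 0.      0.0005 -0.0002] roll -0.0 now yaw -17.6 tilt [ 0. -0. -1.] grasp [ 0.496  -0.2679  0.0469] F [-2.4  1.6  5.9] grip 60.001394748687744 w 0.0237 q7 -1.42 t 10.15
clock: 10.35
position: [0.4958, -0.2679, 0.2057]
ee_rot: [-3.104, 0.481, -0.001]
force: [-6.5, 2.1, 18.2]
width: 0.257
gripper_force: 60.0
shift [ 0.0002  0.0005 -0.0004] roll -0.0 now yaw -17.6 tilt [ 0.001  0.    -1.   ] grasp [ 0.4959 -0.2679  0.0467] F [-6.5  2.1 18.2] grip 60.005117654800415 w 0.0236 q7 -1.42 t 10.35
```

Contact on the mat. I'll back off the press, release and go up.

```bash
python3 -m inch '0 0 -0.001 0 0.015; 0 0 -0.0012 0 0.04; 0 0 -0.0012 0 0.07; 0 0 -0.0012 0 0.0918; 0 0 -0.0012 0 0.0918' 20;python3 d.py .4958 -.2684 .0471 -17.6; python3 -m inch '0 0 0 0 0.0918; 0 0 -0.03 0 0.0918; 0 0 -0.08 0 0.0918; 0 0 -0.12 0 0.0918; 0 0 -0.16 0 0.0918';python3 d.py .573 .301 .19 -15
```

```text
clock: 10.85
position: [0.496, -0.268, 0.2052]
ee_rot: [3.105, -0.481, -0.0]
force: [-0.2, 0.3, -0.6]
width: 0.558
gripper_force: 0.0
shift [-0.      0.0005 -0.0009] roll -0.0 now yaw -17.6 tilt [-0. -0. -1.] grasp [ 0.496  -0.268   0.0462] F [-0.2  0.3 -0.6] grip 0.0 w 0.0512 q7 -1.42 t 10.85
clock: 11.35
position: [0.4957, -0.2679, 0.3672]
ee_rot: [3.104, -0.481, 0.0]
force: [0.5, -0.5, -0.2]
width: 0.98
gripper_force: 0.0
shift [-0.0985 -0.5656  0.0181] roll -0.046 now yaw -17.6 tilt [ 0. -0. -1.] grasp [ 0.4957 -0.268   0.2082] F [ 0.5 -0.5 -0.2] grip 0.0 w 0.0899 q7 -1.44 t 11.35
```

```bash
cat > fit.py <<'E'
from m import *
from scipy.optimize import minimize
from itertools import product
def fit(x0,y0,z0,yaw0,tops=('top','side'),fz=False):
    "fit yellow 26x26x40 box (bottom z0) to yellow masks of both cameras"
    ms={}
    for c in tops:
        hsv=cv2.cvtColor(arm.get_image(c),cv2.COLOR_RGB2HSV); m=cv2.inRange(hsv,(22,130,60),(34,255,255))
        p=proj(c,[x0,y0,z0+.02]).astype(int); w=np.zeros_like(m); cv2.rectangle(w,(int(p[1])-25,int(p[0])-30),(int(p[1])+25,int(p[0])+30),255,-1)
        m=cv2.GaussianBlur((m&w).astype(np.float32)/255,(0,0),1.2); ms[c]=m
    def ren(c,v):
        a=np.radians(v[2]); C=[[v[0]+.013*(i*np.cos(a)-j*np.sin(a)),v[1]+.013*(i*np.sin(a)+j*np.cos(a)),(v[3] if fz else z0)+k] for i,j,k in product((-1,1),(-1,1),(0,.04))]
        h=cv2.convexHull(np.array([proj(c,q)[::-1] for q in C],np.float32)); im=np.zeros((400,640),np.uint8)
        cv2.fillConvexPoly(im,np.round(h*16).astype(np.int32),255,cv2.LINE_AA,4); return cv2.GaussianBlur(im.astype(np.float32)/255,(0,0),1.2)
    S=np.array([1,1,2000,1])[:4 if fz else 3]
    def cost(u): 
        v=u*S; return sum(((ren(c,v)-ms[c])**2).sum() for c in ms)
    u0=np.array([x0,y0,yaw0,z0])[:len(S)]/S; n=len(S)
    r=minimize(cost,u0,method='Nelder-Mead',options=dict(initial_simplex=np.vstack([u0]+[u0+.006*np.eye(n)[i] for i in range(n)]),xatol=1e-5,fatol=.01,maxfev=200))
    return r.x*S,r.fun
E
python3 - <<'E'
from fit import *
print(fit(.573,.301,.068,-15)); 
for c in ('top','side'): print(c,fit(.573,.301,.068,-15,(c,)))
print(fit(.573,.301,.068,-15,fz=True))
P={}
for c in ('top','side'):
    for r in arm.place_of(c,'lock_hole')[:2]: print(c,r['conf'],r['point'],atz(c,r['point'],.06)); 
    for r in arm.place_of(c,'mallet')[:1]: print(c,r['conf'],r['point'],atz(c,r['point'],.003))
    im=save(c,c+'5')
a=cv2.resize(cv2.imread('pics/top5.png')[200:260,290:380],None,fx=4,fy=4,interpolation=2); b=cv2.resize(cv2.imread('pics/side5.png')[130:250,310:450],(360,308),interpolation=2)
b=b[:240]; cv2.imwrite('pics/p5.png',cv2.hconcat([a,b]))
E
```

```text
(array([ 0.572 ,  0.3026, -3.1514]), np.float64(60.63150405883789))
top (array([  0.5736,   0.3029, -19.3762]), np.float64(17.008792877197266))
side (array([ 0.5713,  0.303 , 14.0387]), np.float64(24.496646881103516))
(array([ 0.5728,  0.3018, -4.1007,  0.0668]), np.float64(58.42061233520508))
top 0.73 [230.3, 344.7] [ 0.5212 -0.0515  0.06  ]
side 0.92 [195.2, 368.8] [ 0.5164 -0.05    0.06  ]
side 0.59 [282.4, 224.2] [0.6856 0.342  0.06  ]
side 0.89 [168.8, 380.8] [ 0.5448 -0.29    0.003 ]
```

View pics/p5.png

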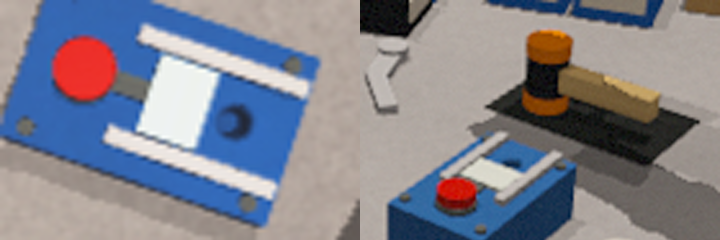

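The mallet stands upright on its mat, and the hole is clear at about (230.4, 348.5) in the full top image. Next is the yellow pin.

```bash
python3 d.py .5725 .3025 .15 -16; python3 -m inch '-0.008 -0.046 0 0 0.08; -0.016 -0.092 0 0 0.08; -0.024 -0.138 0 0 0.08; -0.032 -0.184 0 0 0.08; -0.04 -0.23 0 0 0.08';  python3 -m inch '-0.008 -0.046 0 0 0.08; -0.016 -0.092 0 0 0.08; -0.024 -0.138 0 0 0.08; -0.032 -0.184 0.01 0 0.08; -0.04 -0.23 0.02 0 0.08'; python3 -m inch '-0.008 -0.046 0 0 0.08; -0.016 -0.09 0 -0.01 0.08; -0.016 -0.09 0 -0.02 0.08;-0.016 -0.09 0 -0.02 0.08'; python3 d.py .5725 .3025 .14 -16
```

```text
shift [-0.0993 -0.5669  0.0557] roll -0.028 now yaw -17.6 tilt [-0.001  0.    -1.   ] grasp [ 0.4956 -0.2678  0.2056] F [-0.7 -0.1 -0.3] grip 0.0 w 0.0918 q7 -1.44 t 11.95
clock: 12.45
position: [0.5273, -0.0348, 0.3652]
ee_rot: [3.104, -0.481, -0.0]
force: [1.3, -0.1, -0.6]
width: 0.87
gripper_force: 0.0
clock: 12.95
position: [0.5589, 0.1966, 0.3451]
ee_rot: [-3.104, 0.481, -0.001]
force: [1.6, 0.4, 0.2]
width: 0.869
gripper_force: 0.0
clock: 13.35
position: [0.5704, 0.2867, 0.3445]
ee_rot: [3.109, -0.445, -0.002]
force: [-0.2, -0.7, -0.2]
width: 0.875
gripper_force: 0.0
shift [-0.0023 -0.0158  0.0455] roll -0.005 now yaw -16.3 tilt [-0.001 -0.    -1.   ] grasp [0.5702 0.2867 0.1855] F [-0.2 -0.7 -0.2] grip 0.0 w 0.0803 q7 -2.44 t 13.35
```

```bash
python3 -m inch '-0.0023 -0.0158 0.02 0 0.07; -0.0023 -0.0158 0.045 0 0.07; -0.0023 -0.0158 0.045 0 0.07;-0.0023 -0.0158 0.045 0 0.07'; python3 d.py .5725 .3025 .09 -16; python3 -c "
from m import *
im=save('side','s6'); cv2.imwrite('pics/s6c.png',cv2.resize(im[180:340,220:380],None,fx=3.5,fy=3.5,interpolation=2)[:,:,::-1])"
```

```text
clock: 13.75
position: [0.5734, 0.2995, 0.3004]
ee_rot: [3.107, -0.453, -0.001]
force: [0.3, 0.3, 1.3]
width: 0.76
gripper_force: 0.0
shift [-0.0017 -0.0027  0.0514] roll -0.01 now yaw -16.6 tilt [-0.001 -0.001 -1.   ] grasp [0.5733 0.2993 0.1414] F [0.3 0.3 1.3] grip 0.0 w 0.0698 q7 -2.46 t 13.75
```

View pics/s6c.png

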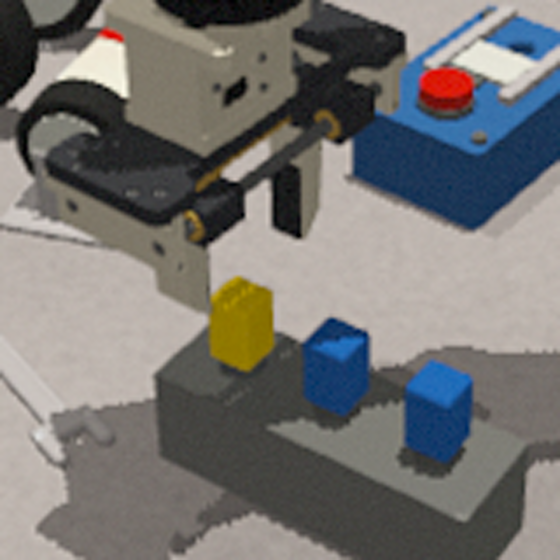

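The fingers straddle the yellow head, well clear of the blue pins, so I'll descend and grip.

```bash
python3 -m inch '-0.001 -0.002 0.025 -0.005 0.07; -0.001 -0.002 0.05 -0.005 0.07; -0.001 -0.002 0.05 -0.005 0.07; -0.001 -0.002 0.05 -0.005 0.07'; python3 d.py .5725 .3025 .09 -16;  python3 -m inch '0 0 0 0 0.018; 0 0 0 0 0.018; 0 0 0 0 0.018; 0 0 0 0 0.018; 0 0 0 0 0.018' 20;python3 -m inch '0 0 0 0 0.018; 0 0 0 0 0.018; 0 0 0 0 0.018; 0 0 0 0 0.018' 20; python3 d.py .5725 .3025 .09 -16
```

```text
clock: 14.2
position: [0.5732, 0.303, 0.2516]
ee_rot: [-3.11, 0.443, -0.001]
force: [0.4, 0.3, 0.8]
width: 0.765
gripper_force: 0.0
shift [-0.0005  0.0006  0.0026] roll -0.004 now yaw -16.2 tilt [ 0.001  0.    -1.   ] grasp [0.5733 0.303  0.0926] F [0.4 0.3 0.8] grip 0.0 w 0.0702 q7 -2.47 t 14.2
clock: 14.7
position: [0.5727, 0.3034, 0.2506]
ee_rot: [-3.11, 0.442, -0.0]
force: [0.6, -0.3, -0.2]
width: 0.379
gripper_force: 0.0
clock: 15.1
position: [0.5726, 0.3033, 0.2503]
ee_rot: [3.11, -0.442, -0.0]
force: [-0.4, -0.3, 1.6]
width: 0.282
gripper_force: 19.8
shift [0.0001 0.0008 0.0013] roll -0.003 now yaw -16.2 tilt [-0. -0. -1.] grasp [0.5726 0.3033 0.0913] F [-0.4 -0.3  1.6] grip 19.822911322116852 w 0.0259 q7 -2.47 t 15.1
```

```bash
python3 -m inch '0 0 -0.015 0 0.018; 0 0 -0.04 0 0.018; 0 0 -0.07 0 0.018; 0 0 -0.1 0 0.018; 0 0 -0.1 0 0.018' 30; python3 d.py .5219 -.060 .19 -17
```

```text
clock: 15.6
position: [0.5737, 0.3041, 0.356]
ee_rot: [-3.105, 0.441, -0.01]
force: [0.1, 0.4, -0.5]
width: 0.283
gripper_force: 29.8
shift [0.0516 0.3641 0.0051] roll 0.014 now yaw -16.2 tilt [ 0.007  0.004 -1.   ] grasp [0.5748 0.3048 0.197 ] F [ 0.1  0.4 -0.5] grip 29.781805872917175 w 0.026 q7 -2.45 t 15.6
```

```bash
python3 -m inch '0.01 0.045 0 0 0.018; 0.02 0.09 0 0 0.018; 0.03 0.135 0 0 0.018; 0.04 0.18 0 0 0.018; 0.045 0.225 0 0 0.018'; python3 -m inch '0.004 0.045 0 0.007 0.018; 0.011 0.09 0 0.014 0.018; 0.016 0.115 0 0.014 0.018; 0.016 0.115 0 0.014 0.018; 0.016 0.115 0 0.014 0.018'; python3 d.py .5219 -.060 .19 -17
python3 - <<'E'
from fit import *
s=arm.observe(); g=s['position']-[0,0,.159]; print(g)
for c in (('top',),('side',),('top','side')): print(c,fit(g[0],g[1],g[2]-.0233,-16.5,c))
E
```

```text
clock: 16.1
position: [0.5529, 0.0726, 0.3504]
ee_rot: [3.11, -0.443, 0.001]
force: [1.1, -0.4, -1.6]
width: 0.285
gripper_force: 29.8
clock: 16.6
position: [0.5363, -0.0406, 0.3504]
ee_rot: [-3.107, 0.466, 0.0]
force: [-0.1, 0.7, -0.6]
width: 0.283
gripper_force: 29.8
shift [-0.0081  0.0228  0.0014] roll -0.001 now yaw -17.1 tilt [-0.  0. -1.] grasp [ 0.5363 -0.0405  0.1914] F [-0.1  0.7 -0.6] grip 29.78195071220398 w 0.0259 q7 -1.89 t 16.6
[ 0.5363 -0.0406  0.1914]
('top',) (array([  0.4673,   0.0221, -44.027 ]), np.float64(180.1258544921875))
('side',) (array([ 0.5271, -0.0457, 13.8349]), np.float64(104.21858215332031))
('top', 'side') (array([ 0.5269, -0.0418, 13.8667]), np.float64(310.4565124511719))
```

```bash
python3 - <<'E'
from m import *
for c,(r0,r1,c0,c1) in (('top',(222,240,340,358)),('side',(185,205,355,385))):
    im=cv2.imread(f'pics/{c}5.png'); g=im[r0:r1,c0:c1].sum(2).astype(int)
    m=(g<np.percentile(g,50)*.75).astype(np.uint8); n,l,st,ce=cv2.connectedComponentsWithStats(m)
    for i in np.argsort(-st[1:,4])[:2]+1: 
        p=ce[i][::-1]+[r0,c0]; x,y,w,h=st[i,:4]; q=[r0+y+h/2-.5,c0+x+w/2-.5]; print(c,st[i],p,atz(c,p,.06),atz(c,q,.06))
    hsv=cv2.cvtColor(im,cv2.COLOR_BGR2HSV)
    N,l,st,ce=cv2.connectedComponentsWithStats(cv2.inRange(hsv,(0,180,100),(6,255,255)))
    for i in np.argsort(-st[1:,4])[:2]+1: print(c,'cap',st[i].tolist(),atz(c,ce[i][::-1],.076))
print(proj('side',[.5219,-.06,.06]))
E
python3 -m inch '-0.008 0.023 0 0 0.018; -0.008 0.023 0.01 0 0.018; -0.008 0.023 0.015 0 0.018; -0.008 0.023 0.015 0 0.018'; python3 d.py .5219 -.060 .15 -17; python3 -c "
from h import *
im=save('side','s7'); cv2.imwrite('pics/s7c.png',cv2.resize(im[110:250,300:430],None,fx=4,fy=4,interpolation=2)[:,:,::-1])"
```

```text
top [ 6  4  7  9 42] [230.0476 349.4048] [ 0.522  -0.0621  0.06  ] [ 0.5221 -0.0612  0.06  ]
top cap [321, 108, 13, 26, 295] [ 0.7717 -0.0059  0.076 ]
top cap [304, 210, 15, 15, 181] [0.5485 0.0261 0.076 ]
side [10  7  8  4 22] [193.1818 368.9545] [ 0.5185 -0.0591  0.06  ] [ 0.5191 -0.0573  0.06  ]
side [ 0 17  4  3  6] [203.3333 356.8333] [ 0.5328 -0.0056  0.06  ] [ 0.5339 -0.0067  0.06  ]
side cap [249, 185, 27, 23, 177] [0.7431 0.0481 0.076 ]
side cap [340, 200, 15, 11, 132] [0.5448 0.0318 0.076 ]
[192.7329 367.6941]
clock: 17.2
position: [0.5222, -0.0588, 0.3344]
ee_rot: [-3.107, 0.461, 0.002]
force: [0.1, 0.4, -0.9]
width: 0.283
gripper_force: 29.8
shift [0.0001 0.0013 0.0254] roll 0.002 now yaw -16.9 tilt [-0.001  0.    -1.   ] grasp [ 0.5219 -0.0587  0.1754] F [ 0.1  0.4 -0.9] grip 29.781866669654846 w 0.026 q7 -1.86 t 17.2
```

View pics/s7c.png

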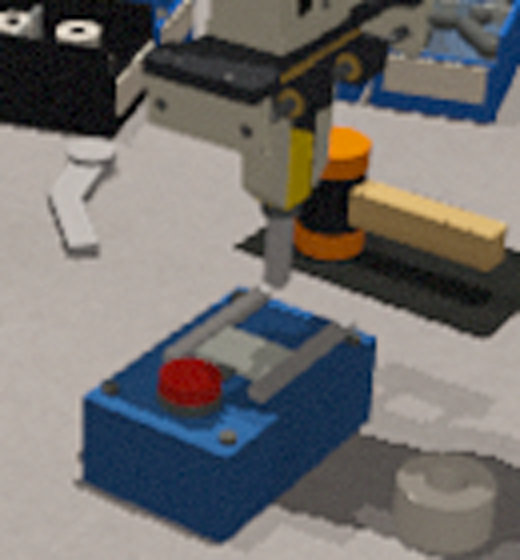

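The pin hangs vertically in the grip, just above the hole. I'll compare the tip's pixel with where it should be, then descend.

```bash
python3 -c "
from h import *
print(proj('side',[.5219,-.0587,.094]),proj('side',[.5219,-.0587,.1]))
im=cv2.imread('pics/side5.png');a=cv2.imread('pics/s7.png')
g=a[172:182,355:385].astype(int)
print(g.sum(2)//3)"
python3 -m inch '0 0.0015 0.012 0 0.018; 0 0.0015 0.024 0 0.018; 0 0.0015 0.024 0 0.018; 0 0.0015 0.024 0 0.018'; python3 d.py .5218 -.060 .15 -17
```

```text
[180.73598748 368.28380869] [178.534148   368.41602153]
[[171 171 175 141 123 102  49  33  37  40  43  81  96  99  95  95  98  85
   43  37  54  71  65  66  70  74  70  67  69  67]
 [171 169 172 176 176 158 133 106  68  38  37  83  93 100  98  99  99  82
   44  23  40  52  65  59  67  68  69  69  69  71]
 [173 171 171 171 171 173 177 165 137 128 100  90  94  96  98  97  95  84
   43  31  33  21  20  48  59  65  62  59  58  66]
 [173 173 169 170 170 171 172 174 175 180 153 108  93  95  96  98  96  80
   54  43  48  35  35  28  24  25  35  36  41  30]
 [173 171 172 173 172 170 172 172 174 174 164 117  96  98  96  99  96  71
   42  37  38  45  37  48  50  48  48  43  45  37]
 [171 172 169 170 170 169 170 170 172 175 163 117  94  98  98  94  95  92
   96  75  42  37  43  41  43  41  45  41  44  44]
 [172 172 171 171 171 171 172 169 169 173 156 113  95  96  99  97  94 121
  154 144 130 110  63  29  38  43  40  37  43  38]
 [172 173 172 171 171 171 171 172 171 172 146 104  94  97  96  95  87 127
  165 177 178 168 139 122 105  61  28  32  40  38]
 [174 172 173 174 170 170 172 172 173 170 156 122  97  92  95  95 104 149
  170 170 172 174 174 177 163 134 122  85  44  36]
 [171 171 173 166 152 155 161 164 157 147 173 170 139 109  99 105 140 167
  169 170 170 168 170 171 170 175 176 148 129 108]]
clock: 17.65
position: [0.5216, -0.0612, 0.3107]
ee_rot: [3.107, -0.464, -0.002]
force: [-0.8, 0.4, -1.1]
width: 0.282
gripper_force: 29.8
shift [-0.0001 -0.0012  0.0017] roll 0.001 now yaw -17.0 tilt [-0.001  0.    -1.   ] grasp [ 0.5214 -0.0612  0.1517] F [-0.8  0.4 -1.1] grip 29.781800508499146 w 0.0259 q7 -1.85 t 17.65
```

```bash
python3 -m inch '0 0 0.005 0 0.018; 0 0 0.009 0 0.018; 0 0 0.009 0 0.018; 0 0 0.009 0 0.018'; python3 d.py .5218 -.060 .091 -17;  python3 -m inch '0 0 0.003 0 0.018; 0 0 0.006 0 0.018; 0 0 0.006 0 0.018'; python3 d.py .5218 -.060 .091 -17
```

```text
clock: 18.05
position: [0.5217, -0.0613, 0.3023]
ee_rot: [3.107, -0.464, -0.0]
force: [-0.2, -0.1, -1.0]
width: 0.285
gripper_force: 29.8
shift [-0.0003 -0.0013  0.0523] roll 0.0 now yaw -17.0 tilt [-0. -0. -1.] grasp [ 0.5217 -0.0613  0.1433] F [-0.2 -0.1 -1. ] grip 29.781823754310608 w 0.0262 q7 -1.85 t 18.05
clock: 18.35
position: [0.5216, -0.0609, 0.296]
ee_rot: [-3.107, 0.463, 0.001]
force: [-0.9, 0.5, -1.9]
width: 0.285
gripper_force: 29.8
shift [-0.     -0.0009  0.046 ] roll 0.001 now yaw -17.0 tilt [-0.001  0.    -1.   ] grasp [ 0.5215 -0.0608  0.137 ] F [-0.9  0.5 -1.9] grip 29.78367269039154 w 0.0262 q7 -1.85 t 18.35
```

```bash
python3 -m inch '0 0 0.003 0 0.018; 0 0 0.005 0 0.018; 0 0 0.005 0 0.018'; python3 d.py .5218 -.060 .091 -17;  python3 -m inch '0 0 0.004 0 0.018; 0 0 0.008 0 0.018; 0 0 0.008 0 0.018'; python3 d.py .5218 -.060 .091 -17
```

```text
clock: 18.65
position: [0.5216, -0.0608, 0.2909]
ee_rot: [-3.107, 0.463, 0.001]
force: [-0.1, 3.8, -2.8]
width: 0.282
gripper_force: 29.8
shift [ 0.     -0.0009  0.0409] roll 0.001 now yaw -16.9 tilt [-0.001  0.    -1.   ] grasp [ 0.5214 -0.0608  0.1319] F [-0.1  3.8 -2.8] grip 29.788719713687897 w 0.0259 q7 -1.85 t 18.65
clock: 18.95
position: [0.5216, -0.0609, 0.2827]
ee_rot: [-3.107, 0.463, 0.001]
force: [-1.1, 4.9, -3.8]
width: 0.283
gripper_force: 29.9
shift [-0.     -0.0009  0.0327] roll 0.001 now yaw -17.0 tilt [-0.001  0.    -1.   ] grasp [ 0.5215 -0.0608  0.1237] F [-1.1  4.9 -3.8] grip 29.8531374335289 w 0.026 q7 -1.85 t 18.95
```

The pin is in the hole with a light side force toward +y. I'll shift slightly that way and continue.

```bash
python3 -m inch '0 -0.0008 0 0 0.018; 0 -0.0008 0.006 0 0.018; 0 -0.0008 0.012 0 0.018; 0 -0.0008 0.012 0 0.018'; python3 d.py .5218 -.060 .091 -17;  python3 -m inch '0 0 0.007 0 0.018; 0 0 0.014 0 0.018; 0 0 0.014 0 0.018'; python3 d.py .5218 -.060 .091 -17
```

```text
clock: 19.35
position: [0.5217, -0.0606, 0.2705]
ee_rot: [3.107, -0.464, -0.001]
force: [-1.3, 3.9, -3.6]
width: 0.283
gripper_force: 29.9
shift [-0.0001 -0.0006  0.0205] roll 0.0 now yaw -17.0 tilt [-0.001 -0.    -1.   ] grasp [ 0.5216 -0.0606  0.1115] F [-1.3  3.9 -3.6] grip 29.903478026390076 w 0.026 q7 -1.86 t 19.35
clock: 19.65
position: [0.5217, -0.0606, 0.2566]
ee_rot: [3.107, -0.464, -0.002]
force: [-1.7, 3.7, -2.9]
width: 0.278
gripper_force: 29.9
shift [-0.0001 -0.0006  0.0066] roll 0.0 now yaw -17.0 tilt [-0.001 -0.    -1.   ] grasp [ 0.5215 -0.0606  0.0976] F [-1.7  3.7 -2.9] grip 29.902473986148834 w 0.0255 q7 -1.86 t 19.65
```

```bash
python3 -m inch '0 -0.0008 0.002 0 0.018; 0 -0.0008 0.005 0 0.018; 0 -0.0008 0.005 0 0.018'; python3 d.py .5218 -.060 .0913 -17;  python3 -m inch '0 0 0.001 0 0.018; 0 0 0.002 0 0.018; 0 0 0.002 0 0.018'; python3 d.py .5218 -.060 .0913 -17
```

```text
clock: 19.95
position: [0.522, -0.06, 0.252]
ee_rot: [3.107, -0.464, -0.001]
force: [-2.8, 1.1, -3.0]
width: 0.282
gripper_force: 29.9
shift [-0.0002 -0.      0.0017] roll 0.0 now yaw -17.0 tilt [-0.001 -0.    -1.   ] grasp [ 0.5219 -0.0601  0.093 ] F [-2.8  1.1 -3. ] grip 29.90168273448944 w 0.0259 q7 -1.86 t 19.95
clock: 20.25
position: [0.522, -0.0599, 0.2503]
ee_rot: [3.107, -0.464, -0.0]
force: [-4.4, 0.4, 0.7]
width: 0.28
gripper_force: 29.9
shift [-0.0002  0.0001  0.    ] roll 0.0 now yaw -17.0 tilt [-0. -0. -1.] grasp [ 0.522  -0.06    0.0913] F [-4.4  0.4  0.7] grip 29.90175426006317 w 0.0257 q7 -1.86 t 20.25
```

```bash
python3 -m inch '-0.0005 0 0.001 0 0.018; -0.0005 0 0.0015 0 0.018; -0.0005 0 0.0015 0 0.018'; python3 d.py .5218 -.060 .0913 -17
```

```text
clock: 20.55
position: [0.5218, -0.0599, 0.2501]
ee_rot: [3.107, -0.464, 0.002]
force: [-9.2, 0.5, 17.6]
width: 0.281
gripper_force: 29.9
shift [ 0.0001  0.0001 -0.0002] roll 0.0 now yaw -17.0 tilt [ 0.001 -0.    -1.   ] grasp [ 0.5219 -0.06    0.0911] F [-9.2  0.5 17.6] grip 29.904693961143494 w 0.0258 q7 -1.86 t 20.55
```

The pin is seated at its full-depth height. I'll ease off, release and retreat.

```bash
python3 -m inch '0 0 -0.0012 0 0.018; 0 0 -0.0012 0 0.06; 0 0 -0.0012 0 0.06; 0 0 -0.0012 0 0.06; 0 0 -0.0012 0 0.06'; python3 -m inch '0 0 0 0 0.06; 0 0 -0.02 0 0.06; 0 0 -0.06 0 0.06; 0 0 -0.1 0 0.06; 0 0 -0.15 0 0.06'; python3 -m inch '-0.045 0 -0.02 0 0.06; -0.09 0 -0.04 0 0.06; -0.13 0 -0.06 0 0.06; -0.13 0.04 -0.06 0 0.06;-0.13 0.08 -0.06 0 0.06'; python3 -c "
from m import *
a=save('side','s8')[110:250,300:440];b=save('top','t8')[190:310,280:480]
cv2.imwrite('pics/p8.png',cv2.hconcat([cv2.resize(a,(400,400)),cv2.resize(b,(400,240)) if 0 else cv2.copyMakeBorder(cv2.resize(b,(400,240)),0,160,0,0,0)])[:,:,::-1])
from fit import fit
print(fit(.522,-.06,.068,-17,('side',)),fit(.522,-.06,.068,-17,('side',),True))
print(arm.observe()['force'])"
```

```text
clock: 21.05
position: [0.5221, -0.0597, 0.2501]
ee_rot: [3.107, -0.464, 0.001]
force: [0.1, 0.6, 0.6]
width: 0.58
gripper_force: 0.0
clock: 21.55
position: [0.5211, -0.0596, 0.4006]
ee_rot: [3.107, -0.463, -0.004]
force: [0.7, 0.4, -0.4]
width: 0.653
gripper_force: 0.0
clock: 22.05
position: [0.373, -0.098, 0.4611]
ee_rot: [-3.108, 0.458, -0.005]
force: [1.3, -1.2, -0.4]
width: 0.657
gripper_force: 0.0
(array([ 0.5204, -0.0606,  9.9364]), np.float64(6.674996376037598)) (array([ 0.5206, -0.0619, 10.1901,  0.0672]), np.float64(6.551589488983154))
[ 0.4535 -0.0196  0.0145]
```

View pics/p8.png

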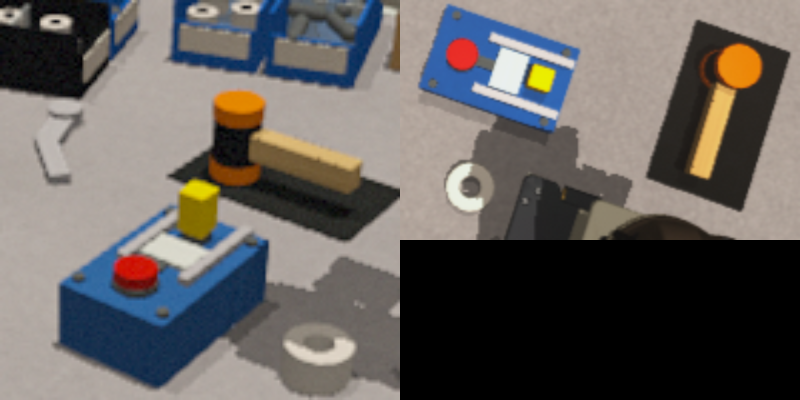

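The pin is fully seated in the lock hole: its head base fits at z ≈ 0.067–0.068 m. The cap is home, and the mallet stands on its mat. Handing in.

```bash
python3 -m inch '0 0 0 0 0.06; 0 0 0 0 0.06'; python3 -c "
from cell import arm
print(arm.sign_off())"
```

```text
clock: 22.45
position: [0.3744, -0.0973, 0.4599]
ee_rot: [-3.108, 0.461, 0.0]
force: [0.1, -0.2, 0.2]
width: 0.653
gripper_force: 0.0
the job is handed in; nothing more can be done
None
```

The job is handed in at 22.45 s: the mallet drove the plunger home and is back upright on its mat, and the yellow pin sits fully in the lock hole with the gripper clear; sign-off gave no verdict.

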